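Flask chest: raise the sprung lid over centre and hold it just below

ROBOT

A 6-joint arm with a two-finger parallel gripper is mounted at the origin on the work surface. World frame = base frame: x ahead of the robot, y to its left, z up, the work surface at z = 0. Lengths are in mm, angles in degrees, forces in N, time in s.
With the tool pointing down it reaches from about 275 to 850 mm from the base axis. Payload 5.2 kg.
Tool frame: the origin (TCP) lies on the centre line of the jaws, within the pads' length; the fingertips stand 17 mm ahead of it and the grasp point (between the pads) lies 2 mm behind it; z points along the fingers, y is the direction in which the jaws open and shut (so a half turn about z gives the same grasp; the last joint's range is limited). The gripper opens to 85 mm and grips with 20 to 120 N. Pads are 22 mm wide; open, the fingers measure 114 mm over their backs; the gripper's body (76 mm by 85 mm) begins 54 mm behind the grasp point. The pads swing forward as they close: fully open they stand 13 mm farther back than shut.
Start: joints at [57.078, 14.817, 87.949, -0, 77.235, -11.62], TCP at [199.79, 512.435, 248.31] pointing down, gripper open.
Joint ranges: [-179.93, 179.93], [-52.35, 119.4], [10.71, 147.94], [-69.91, 249.91], [12.55, 155.21], [-178.61, 178.61]. Speed limits (degrees/s): [147.25, 147.25, 180, 180, 180, 180].

INTERFACE

Orientations are given as [roll, pitch, yaw] about the fixed x, y, z axes, in that order (R = Rz(yaw) Ry(pitch) Rx(roll)).
In Python, from bench import manip, vision gives the robot as it stands. Calls block until the motion is done:
- manip.move_ptp(position, orientation): joint-space move of the TCP to a pose.
- manip.movel(position, frame=None, rate=150): straight line of the TCP; frame=None keeps the orientation; rate is the mean speed in mm/s.
- manip.set_joints(angles): joint-space move.
- manip.move_gripper(opening): finger opening in mm; the grip force is fixed at half the most; returns when the fingers have stopped.
- manip.dwell(seconds).
- manip.solve_ik(position, orientation): joint angles nearest the present ones, or None.
- vision.grab_frame(name): name is "scene" or "top"; returns a dict with "img" (420x560x3 uint8, red, green, blue), "range_z" (420x560 float32, mm along the optical axis (not along the pixel's ray), 0 where there is no reading), "mtx" (3x3 intrinsics, pixels), "k1" (the pictures are not rectified: a ray, as slopes to the right and down, at radius r is drawn at 1 + k1 r^2 times it, then the intrinsics apply), "R" (3x3) and "t" (3): a world point X has camera coordinates R X + t. Camera axes: x right, y down, z forward; pixel columns grow to the right and rows downward; lengths in mm; the calibration is good to about 2 mm. A picture is of the moment at which its call begins.
A pose or a line that the arm cannot do raises manip.MotionError and nothing moves.
- manip.close_job(): hands the job in, once; it reports no verdict.
Readings, each from a call of its own:
- manip.read_clock(): time.
- manip.read_joint_positions(): joint angles.
- manip.read_dq(): joint speeds.
- manip.read_joint_efforts(): joint torques, N m.
- manip.read_tcp_pos(): TCP position.
- manip.read_ee_rot(): TCP orientation.
- manip.read_force(): force on the tool from outside, world axes, zero at the start.
- manip.read_wrist_torque(): the same for the moment, N m.
- manip.read_opening(): finger opening in mm.
Only numpy, scipy, OpenCV 4.12 (cv2) and the standard library are available. Lean on these libraries where they do the work, as an engineer would, in place of code of your own. Each camera call takes 0.05 s, during which the arm holds its last target.

TASK

Check the lifting springs of the stainless flask chest: take its lid by the pull bar, raise it past its balance point so that the springs begin to carry it, then bring it back and hold it by the bar just below the balance point (within about 12 degrees of it), ready to be let down. Keep the lid in hand all the way - the springs must not throw it wide open and it must not drop - and leave the cork ring, jar and beaker beside the chest where they stand. The program finishes while still holding the lid there.

Things in the scene. Friction and masses are not known exactly. Their poses are not given: they have to be found in the camera images.
- chest: The flask chest, a plain stainless box fixed to the bench, 200 mm deep (x), 300 mm wide (y), 110 mm high, with a field of round perforations on its front. Origin: centre of its underside, on the bench. Its x axis points away from the front (from the pull bar towards the hinge), z up. Its lid closes it on top.
- lid (a joint): Lid angle in rad: 0 shut (level), growing as its front edge rises, stop at 1.45. Hinge springs carry most of its weight: below the balance point, 0.90 (52 degrees), it falls shut by itself; above it, the springs throw it open. Lift at the bar: about 1.1 N when shut, none at balance. Clearly past balance: above 0.96. Just below: 0.69 to 0.87. Wide open: above 1.25.
- lid_hinge (a point): Mid-width point on the lid's hinge axis, 100 mm behind the chest's centre, 116.5 mm above the bench; the axis runs along the chest's y. The lid is a stainless panel 200 x 300 x 12 mm hinged on its rear edge, 0.94 kg with its bar. At 0.15 rad either side of balance it pulls about 0.4 N at the bar.
- pull_bar (a point): Lid's pull bar: round steel, 14 mm thick, 150 mm long along the chest's y, on two arms (68 mm either side of its middle) 50 mm ahead of the lid's front edge. This point: its middle, 250 mm from the hinge axis; it rides that arc, 116.5 mm above the bench when shut, 312 mm at 0.90 rad. 43 mm free between bar and lid edge: grasp from above, a finger each side; the round bar turns in the grip.
- cork_ring: Bystander: cork ring 90 mm across, 30 mm high, loose, beside the chest. Origin: centre of its underside.
- jar: Bystander: amber jar with white cap, 56 mm across, 75 mm high, loose, beside the chest. Origin: centre of its underside.
- beaker: Bystander: glass beaker 72 mm across, 90 mm high, loose, beside the chest. Origin: centre of its underside.

How it is judged:
By the outcome, as a careful person would: the job done as asked, in the order asked, and still so for the second after the job is handed in, while the arm keeps its last pose, push and grip.
It also fails if it takes over 38 s, if anything falls off the work surface, if the arm or the gripper's body presses on something with over 40 N, if the wrist force passes 120 N, or if a joint passes its speed limit or range.

## Working session

There is one attempt and no reset: what is moved stays moved. The work goes in short steps, each a Python script; the robot and the scene stay as the last script left them, time stands still between calls to the robot, and variables do not carry over. Pictures are saved under pics/ and viewed, and the job is handed in when it is done.

```bash
ls; mkdir -p pics; python3 - <<'E'
from bench import manip, vision
import cv2,numpy as np
for n in("scene","top"):
    f=vision.grab_frame(n); cv2.imwrite(f"pics/{n}0.png",f["img"][:,:,::-1]); np.savez(f"{n}0.npz",**f)
    print(n,f["mtx"].tolist(),f["k1"],f["R"].tolist(),f["t"])
print(manip.read_clock(),manip.read_ee_rot())
E
```

```text
pics
scene [[411.59127978629067, 0.0, 278.4780307447504], [0.0, 411.59127978629067, 211.70428580789826], [0.0, 0.0, 1.0]] -0.058527742569080776 [[-0.5470377942177558, 0.837102084927992, -0.0031226761889400927], [0.6212542998537938, 0.4034775783684592, -0.6717506521523418], [-0.561063941641721, -0.36941297102718607, -0.7407707541650944]] [ 305.34588677 -335.96819351 1442.21461294]
top [[530.871777555321, 0.0, 280.44466425574416], [0.0, 530.871777555321, 211.3671303653401], [0.0, 0.0, 1.0]] -0.12388263164733579 [[-0.014704229211890183, -0.9998913388856449, 0.0010469311134547622], [-0.9965718842403486, 0.014570144370338498, -0.08143826149095143], [0.08141415838123785, -0.0022408289759862764, -0.9966778383713438]] [  28.90479204  646.82432165 1150.28730011]
0.1 [-1.79904458e+02 -1.90050975e-02  1.58695029e+02]
```

View pics/scene0.png

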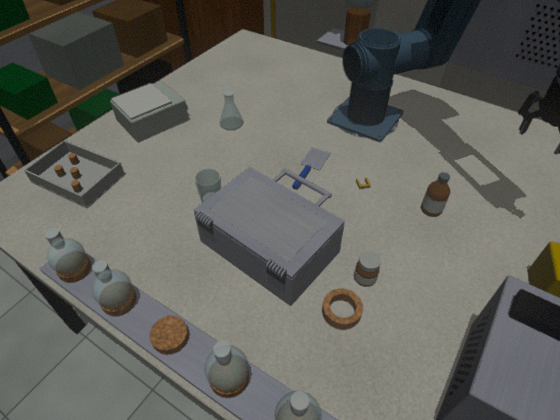

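View pics/top0.png

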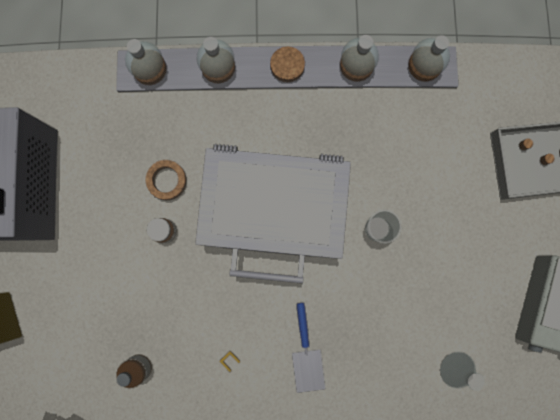

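The top view shows the chest in the middle, with lid corners near (205,150), (350,158), (343,257), (197,247). The bar lies on the robot's side, from about (231,275) to (302,281). The ring is at (166,180), the jar at (160,230) and the beaker at (380,228). Next I'll measure these.

```bash
cat > h.py <<'E'
import numpy as np, cv2
def ray(f,uv):
    K=f["mtx"];k=float(f["k1"]);u=cv2.undistortPoints(np.array([[uv]],float),K,np.array([k,0,0,0,0.]))[0,0]
    return np.array([u[0],u[1],1.])
def onz(f,uv,z):
    R,t=f["R"],f["t"];d=R.T@ray(f,uv);c=-R.T@t
    return c+d*(z-c[2])/d[2]
def dep(f,uv):
    z=float(f["range_z"][int(round(uv[1])),int(round(uv[0]))]);return f["R"].T@(ray(f,uv)*z-f["t"])
def proj(f,X):
    return cv2.projectPoints(np.array(X,float).reshape(-1,1,3),cv2.Rodrigues(np.array(f["R"]))[0],np.array(f["t"],float),f["mtx"],np.array([float(f["k1"]),0,0,0,0]))[0][:,0]
E
python3 - <<'E'
from h import *
f=dict(np.load("top0.npz"))
R,t=f["R"],f["t"]
# cloud
v,u=np.mgrid[0:420,0:560]; P=np.stack([u,v],-1).reshape(-1,1,2).astype(float)
n=cv2.undistortPoints(P,f["mtx"],np.array([float(f["k1"]),0,0,0,0]))[:,0]
z=f["range_z"].reshape(-1); X=(np.c_[n*z[:,None],z]-t)@R; X=X.reshape(420,560,3); np.save("X.npy",X)
ok=(X[...,2]>95)&(X[...,2]<140)&(f["range_z"]>0)
m=ok.astype(np.uint8); 
nc,lab,st,ce=cv2.connectedComponentsWithStats(m)
for i in range(1,nc):
    if st[i,4]>60: print(i,st[i],np.median(X[lab==i],0))
for uv in [(205,150),(350,158),(343,257),(197,247)]: print(uv,onz(f,uv,122.5))
for uv in [(231,275),(302,281),(266,277)]: print("bar",uv,onz(f,uv,120),dep(f,uv))
im=cv2.resize(f["img"][130:300,180:370,::-1],None,fx=4,fy=4,interpolation=cv2.INTER_CUBIC); cv2.imwrite("pics/z1.png",im[:600,:]); cv2.imwrite("pics/z2.png",im[380:680])
E
```

```text
1 [346  38  31  30 544] [ 973.79084333 -152.92824613  103.71627895]
2 [417  38  33  31 542] [ 974.31566826 -310.71401349  103.27579064]
3 [198  40  33  30 561] [974.06918738 151.89449346 103.76035974]
4 [126  42  31  30 541] [974.18683513 309.96660162 103.86371442]
6 [  16  115   26  124 1168] [715.11507797 539.30357479 117.4137276 ]
7 [  195   143   156   141 15312] [652.94695916  35.37622904 124.44236256]
21 [542 274  18  56 448] [ 426.40449239 -561.57087523   96.78142665]
23 [116 364  22  23 351] [307.24519315 337.7491318  112.1814538 ]
24 [464 372  21  19 280] [ 286.22968577 -371.90747443  122.90394706]
(205, 150) [768.58397598 173.36174501 122.5       ]
(350, 158) [ 747.46775156 -125.18363211  122.5       ]
(343, 257) [ 544.71563213 -105.73489319  122.5       ]
(197, 247) [569.21017276 190.13475636 122.5       ]
bar (231, 275) [511.70457622 121.65835266 120.        ] [511.83468955 121.3317276  123.53868316]
bar (302, 281) [497.59594451 -21.88754918 120.        ] [497.93876756 -21.6074689  126.87803676]
bar (266, 277) [506.75193042  50.80653672 120.        ] [506.89602813  50.71370659 123.48412096]
```

View pics/z2.png

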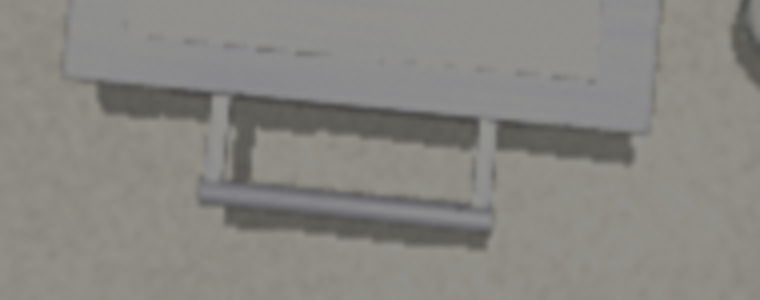

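```bash
python3 - <<'E'
from h import *
X=np.load("X.npy"); f=dict(np.load("top0.npz"))
S=X[100:300,180:370].reshape(-1,3); 
for lo in (105,115):
    L=S[(S[:,2]>lo)&(S[:,2]<140)]
    for nm,Q in (("all",L),):
        print(lo,len(Q))
    r=cv2.minAreaRect(L[(L[:,0]>553-0.0836*(L[:,1]-40)*-1)][:,:2].astype(np.float32)); print("lid",r)
    g=L[(L[:,0]<525+.0836*(L[:,1]-50))]; print("bar",cv2.minAreaRect(g[:,:2].astype(np.float32)),np.median(g,0), g[:,2].max())
a=onz(f,(229.5,272.8),116.5); b=onz(f,(303,279.7),116.5); print(a,b,(a+b)/2,np.linalg.norm(a-b))
# model reprojection overlay in both views
for c,yaw in (((656.5,34.0),-5.0),):
    y=np.radians(yaw);ex=np.array([np.cos(y),np.sin(y),0]);ey=np.array([-np.sin(y),np.cos(y),0]);C=np.array([*c,0])
    for n in("top","scene"):
        f=dict(np.load(n+"0.npz"));im=cv2.resize(f["img"][:,:,::-1],None,fx=3,fy=3,interpolation=cv2.INTER_CUBIC)
        def pl(P,col):
            p=(proj(f,P)+.5)*3; cv2.polylines(im,[np.round(p*16).astype(np.int32)],True,col,1,cv2.LINE_AA,4)
        pl([C+sx*100*ex+sy*150*ey+[0,0,122.5] for sx,sy in((1,1),(1,-1),(-1,-1),(-1,1))],(0,0,255))
        pl([C-150*ex+s*75*ey+[0,0,116.5] for s in(-1,1)],(0,255,0))
        u0,v0=(190,135) if n=="top" else (190,160)
        cv2.imwrite(f"pics/ov_{n}.png",im[v0*3:v0*3+480,u0*3:u0*3+510])
E
```

```text
105 15310
lid ((660.6737060546875, 34.062591552734375), (301.3096618652344, 218.04478454589844), 83.65907287597656)
bar ((513.418701171875, 50.234230041503906), (149.72076416015625, 24.211151123046875), 83.72570037841797) [509.34304306  50.63851803 123.32582817] 130.4021001712054
115 15301
lid ((660.6737060546875, 34.062591552734375), (301.3096618652344, 218.04478454589844), 83.65907287597656)
bar ((513.418701171875, 50.234230041503906), (149.72076416015625, 24.211151123046875), 83.72570037841797) [509.34304306  50.63851803 123.32688122] 130.4021001712054
[516.07046354 124.9922238  116.5       ] [500.01860736 -24.10414292 116.5       ] [508.04453545  50.44404044 116.5       ] 149.95795629085868
```

View pics/ov_top.png

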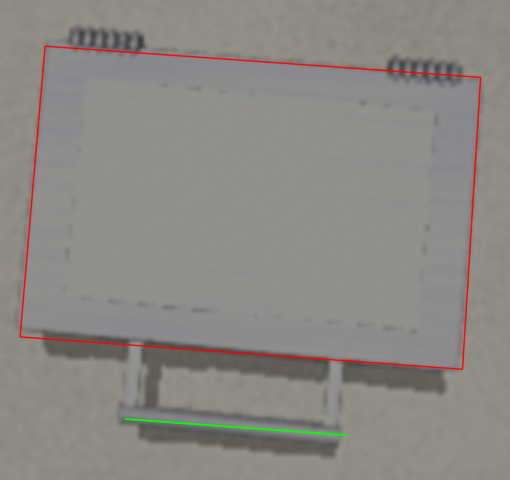

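View pics/ov_scene.png

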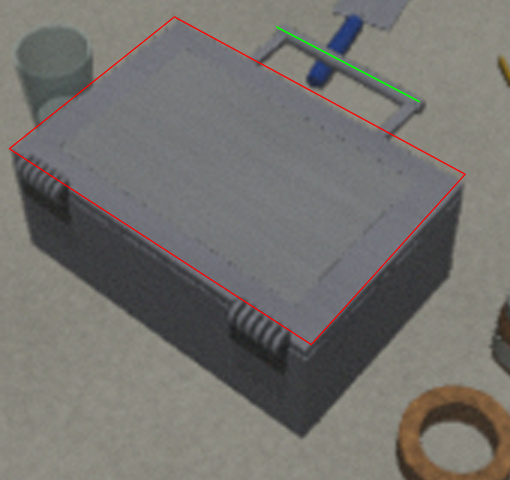

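The overlay puts the lid slightly under-rotated. A yaw of about -6.2° fits both the bar (length 150 mm, middle (508.3, 50.3)) and the lid centre (657.4, 34.1). I'll check IK along the arc, then approach.

```bash
cat >> h.py <<'E'
c=np.radians(-6.2); EX=np.array([np.cos(c),np.sin(c),0])
BAR=np.array([508.3,50.3,116.5]); H=BAR+250*EX
def tcp(th,tilt=0): return H-250*np.cos(th)*EX+np.array([0,0,250*np.sin(th)-2])
E
python3 - <<'E'
from h import *
from bench import manip
for yaw in (83.8,-96.2):
    print(yaw,[None if q is None else np.round(q,0).tolist() for q in (manip.solve_ik((tcp(t)).tolist(),[180,0,yaw]) for t in(0,.3,.6,.9,1.1))])
E
```

```text
83.8 [[-7.0, 18.0, 104.0, -0.0, 58.0, -1.0], [-7.0, 15.0, 97.0, -0.0, 68.0, -1.0], [-7.0, 15.0, 87.0, -0.0, 78.0, -1.0], [-7.0, 19.0, 74.0, 0.0, 87.0, -1.0], [-7.0, 23.0, 64.0, 0.0, 93.0, -1.0]]
-96.2 [None, None, None, None, None]
```

```bash
python3 - <<'E'
from h import *
from bench import manip,vision
p=tcp(0); O=[180,0,83.8]
manip.move_ptp((p+[0,0,100]).tolist(),O); manip.move_gripper(50)
print(manip.read_clock(),manip.read_tcp_pos(),manip.read_ee_rot(),manip.read_opening(),manip.read_force())
for n in("scene","top"):
    f=vision.grab_frame(n);cv2.imwrite(f"pics/{n}1.png",f["img"][:,:,::-1])
E
```

```text
2.55 [508.24280173  50.51381754 214.47261655] [-1.79994876e+02 -4.95053722e-04  8.38224075e+01] 49.756576178006405 [-0.11463154  0.61329977 -0.60586746]
```

View pics/scene1.png

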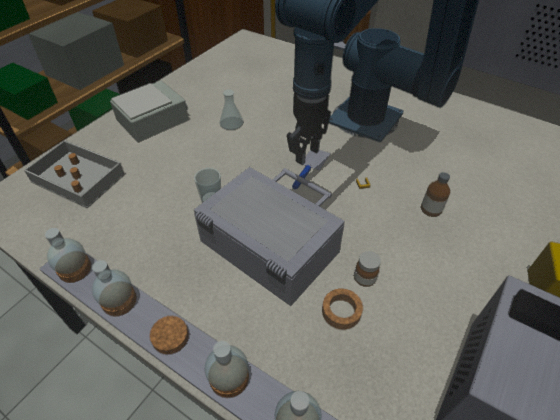

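The gripper stands open above the bar, with its fingers at about (305,150) and the bar at about (300,188), so it is lined up. I'll go down, close and check.

```bash
python3 - <<'E'
from h import *
from bench import manip,vision
manip.movel(tcp(0).tolist(),rate=80)
print(manip.read_clock(),manip.read_tcp_pos(),manip.read_force())
o=manip.move_gripper(8)
manip.dwell(.2)
print(manip.read_clock(),o,manip.read_opening(),manip.read_tcp_pos(),manip.read_force(),manip.read_wrist_torque())
f=vision.grab_frame("scene");cv2.imwrite("pics/s2.png",cv2.resize(f["img"][80:300,150:400,::-1],None,fx=2.5,fy=2.5))
E
```

```text
4.05 [508.70839167  50.25915443 115.00931537] [-0.03026305  0.99342235  0.13508843]
4.6833 False 12.029461661625547 [508.09370882  50.33687748 114.62585315] [-2.30394647  0.01565885  4.11933914] [-0.00777452  0.43353484 -0.07356326]
```

View pics/s2.png

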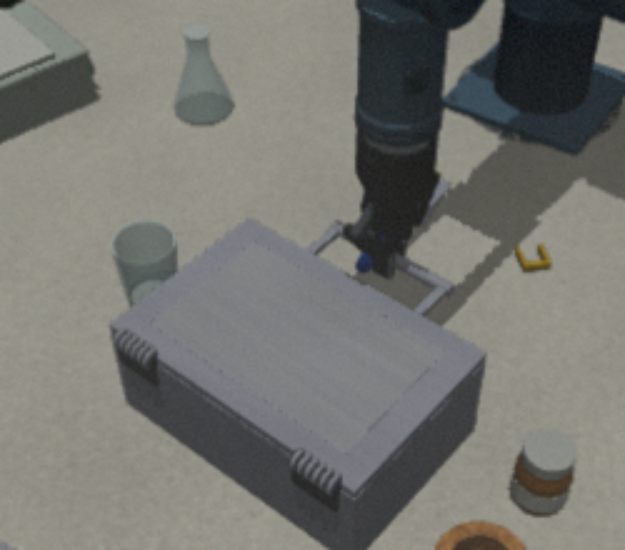

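The bar is in the jaws: the opening reads 12 mm on the 14 mm bar and the forces are small. I'll raise it along the arc, watching force and opening.

```bash
cat >> h.py <<'E'
def go(a,b,step=0.1,rate=70,flim=25):
    from bench import manip
    n=max(1,int(np.ceil(abs(b-a)/step-1e-9)))
    for th in np.linspace(a,b,n+1)[1:]:
        manip.movel(tcp(th).tolist(),rate=rate)
        F=np.array(manip.read_force());o=manip.read_opening()
        p=np.array(manip.read_tcp_pos()); d=p+[0,0,2]-H; r=np.hypot(d@EX,d[2])
        print(round(th,3),round(manip.read_clock(),2),"F",F.round(1),"rad",round(F@EX*-np.cos(th)+F[2]*np.sin(th),1),"op",round(o,2),"ang",round(float(np.arctan2(d[2],-d@EX)),3),"r",round(r,1))
        if np.linalg.norm(F)>flim or o<10: print("STOP");return th
    return b
E
python3 - <<'E'
from h import *
from bench import vision
go(0,.4)
f=vision.grab_frame("scene");cv2.imwrite("pics/s3.png",cv2.resize(f["img"][60:300,150:400,::-1],None,fx=2.5,fy=2.5))
E
```

```text
0.1 5.24 F [-2.2 -0.6 -1.4] rad 1.9 op 11.81 ang 0.099 r 250.4
0.2 5.75 F [-4.1 -0.3 -0.7] rad 3.8 op 12.01 ang 0.202 r 250.6
0.3 6.26 F [-6.2  0.3 -0.5] rad 5.7 op 11.89 ang 0.302 r 250.9
0.4 6.77 F [-9.3 -0.3  1.7] rad 9.2 op 11.92 ang 0.403 r 251.4
```

View pics/s3.png

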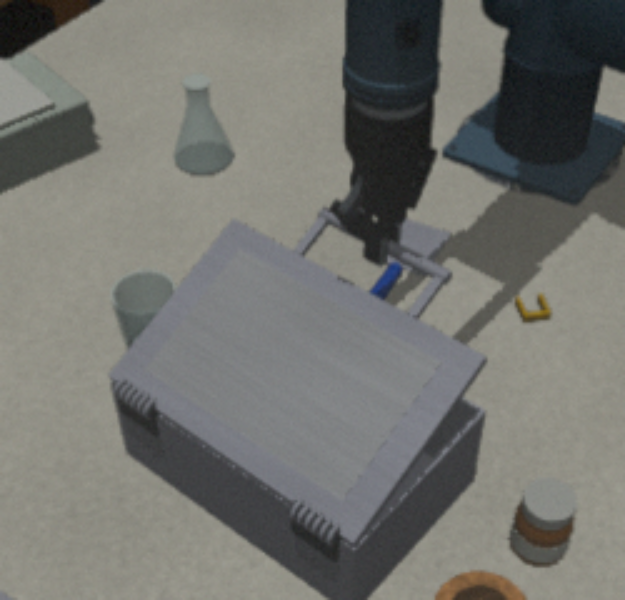

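The grip is fine. The radial force grows as the lid rises, so my hinge estimate is a few mm off. I'll have the commanded radius adapt to the measured radial force.

```bash
cat >> h.py <<'E'
import json,os
def go2(a,b,step=0.08,rate=70,flim=25,k=0.15):
    from bench import manip
    dr=json.load(open("dr.json")) if os.path.exists("dr.json") else 0.
    n=max(1,int(np.ceil(abs(b-a)/step-1e-9)))
    for th in np.linspace(a,b,n+1)[1:]:
        u=-np.cos(th)*EX+np.array([0,0,np.sin(th)])
        tg=np.sin(th)*EX+np.array([0,0,np.cos(th)])
        manip.movel((tcp(th)+dr*u).tolist(),rate=rate)
        F=np.array(manip.read_force());o=manip.read_opening()
        p=np.array(manip.read_tcp_pos()); d=p+[0,0,2]-H
        fr=F@u
        print(round(th,3),round(manip.read_clock(),2),"F",F.round(1),"rad",round(fr,1),"tan",round(F@tg,1),"op",round(o,2),"ang",round(float(np.arctan2(d[2],-d@EX)),3),"r",round(np.hypot(d@EX,d[2]),1),"dr",round(dr,2))
        dr+=np.clip(k*fr,-1.5,1.5); json.dump(dr,open("dr.json","w"))
        if np.linalg.norm(F)>flim or o<10: print("STOP");return th
    return b
E
python3 - <<'E'
from h import *
from bench import vision
go2(.4,.42,.01,20); go2(.42,.7)
f=vision.grab_frame("scene");cv2.imwrite("pics/s4.png",cv2.resize(f["img"][60:300,150:400,::-1],None,fx=2.5,fy=2.5))
E
```

```text
0.41 7.09 F [-9.1  0.2  0.9] rad 8.6 tan -2.8 op 12.06 ang 0.412 r 251.4 dr 0.0
0.42 7.38 F [-4.5 -0.2 -0.4] rad 3.9 tan -2.2 op 12.01 ang 0.423 r 251.5 dr 1.29
0.49 7.78 F [-5.7 -0.4  1.6] rad 5.7 tan -1.2 op 12.17 ang 0.498 r 252.0 dr 1.88
0.56 8.18 F [-3.8 -0.4 -0.2] rad 3.0 tan -2.1 op 11.82 ang 0.565 r 252.5 dr 2.74
0.63 8.58 F [-1.4 -0.4 -0.4] rad 0.9 tan -1.1 op 12.47 ang 0.631 r 252.9 dr 3.19
0.7 8.98 F [-2.9 -0.6  1.3] rad 3.0 tan -0.8 op 11.93 ang 0.7 r 253.4 dr 3.32
```

View pics/s4.png

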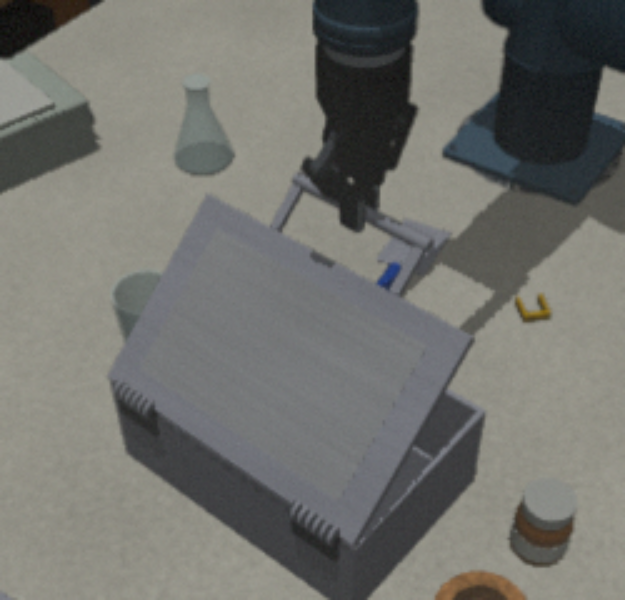

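The lid follows the hand, and at about 0.7 rad the bar is still in the jaws at (350,215). I'll continue past balance and check the angle by fitting a plane to the lid depth.

```bash
cat >> h.py <<'E'
def lidang(name):
    from bench import vision
    f=vision.grab_frame("scene");cv2.imwrite(name,cv2.resize(f["img"][40:300,150:400,::-1],None,fx=2.3,fy=2.3))
    R,t=f["R"],f["t"];v,u=np.mgrid[0:420,0:560];P=np.stack([u,v],-1).reshape(-1,1,2).astype(float)
    n=cv2.undistortPoints(P,f["mtx"],np.array([float(f["k1"]),0,0,0,0]))[:,0];z=f["range_z"].reshape(-1).astype(float)
    X=(np.c_[n*z[:,None],z]-t)@R; X=X[z>0]; EY=np.array([-EX[1],EX[0],0])
    d=X-H; s=d@EX; w=d@EY
    ok=(abs(w)<140)&(s<0)&(s>-190); A=np.c_[-s,d[:,2],w][ok]
    r=np.hypot(A[:,0],A[:,1]);ph=np.arctan2(A[:,1],A[:,0]); m=(r>60)&(r<185)&(ph>.3); r,ph=r[m],ph[m]
    h,e=np.histogram(ph,np.arange(.3,1.5,.02)); k=h.argmax(); m=abs(ph-e[k]-.01)<.15
    a,zz=r[m]*np.cos(ph[m]),r[m]*np.sin(ph[m])
    for _ in range(5):
        vx,vy,x0,y0=cv2.fitLine(np.c_[a,zz].astype(np.float32),cv2.DIST_HUBER,0,.01,.01).ravel()
        q=abs((a-x0)*vy-(zz-y0)*vx)<5; a,zz=a[q],zz[q]
    print("lid plane angle",abs(np.arctan2(vy,vx)),"n",len(a))
E
python3 - <<'E'
from h import *
lidang("pics/s5a.png")
if go2(.7,1.04)==1.04: lidang("pics/s5.png")
E
```

```text
lid plane angle 0.6798257 n 6340
0.768 9.48 F [-4.6 -2.9  2.4] rad 4.7 tan -1.2 op 11.7 ang 0.768 r 254.0 dr 3.76
0.836 9.88 F [-3.7 -3.1  1.2] rad 3.1 tan -1.7 op 11.98 ang 0.835 r 254.5 dr 4.47
0.904 10.28 F [-4.  -2.2  3.4] rad 5.0 tan -0.9 op 11.94 ang 0.902 r 255.1 dr 4.94
0.972 10.68 F [-3.7 -2.7  3.3] rad 4.6 tan -0.9 op 11.76 ang 0.97 r 255.6 dr 5.68
1.04 11.08 F [-3.4 -3.4  4.7] rad 5.6 tan -0.2 op 11.79 ang 1.042 r 256.5 dr 6.37
lid plane angle 1.0244861 n 6282
```

View pics/s5.png

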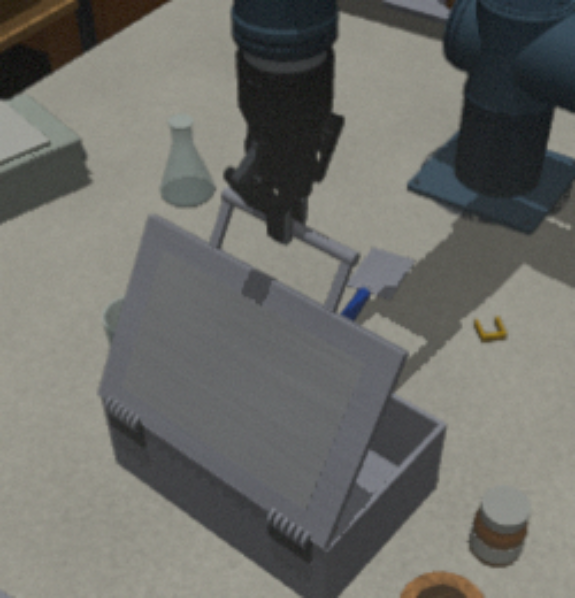

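The lid is at about 1.02 rad by its depth plane, past 0.96, with the bar still in the jaws at (285,225). Now I'll bring it back to about 0.79.

```bash
python3 - <<'E'
from h import *
from bench import manip
manip.dwell(.5)
lidang("pics/s6a.png")
if go2(1.04,.81,step=.05,rate=50)==.81:
    go2(.81,.805,.005,20); manip.dwell(1.); lidang("pics/s6.png"); print(manip.read_force(),manip.read_opening(),manip.read_clock(),manip.read_dq())
E
```

```text
lid plane angle 1.0222696 n 6285
0.994 12.07 F [ 1.9 -5.  -1.3] rad -2.4 tan 1.4 op 11.29 ang 0.994 r 256.3 dr 7.21
0.948 12.45 F [ 2.  -3.9 -1.9] rad -2.9 tan 0.9 op 11.95 ang 0.947 r 256.4 dr 6.85
0.902 12.83 F [ 2.4 -5.4 -0.9] rad -2.5 tan 1.8 op 11.9 ang 0.902 r 256.2 dr 6.41
0.856 13.22 F [ 0.3 -4.8  0.9] rad 0.1 tan 1.3 op 11.5 ang 0.853 r 256.2 dr 6.03
0.81 13.6 F [ 0.  -5.9  0.4] rad -0.2 tan 0.7 op 11.82 ang 0.804 r 256.2 dr 6.05
0.805 13.85 F [-0.8 -6.   0.5] rad 0.5 tan 0.3 op 11.77 ang 0.801 r 256.2 dr 6.02
lid plane angle 0.77495784 n 6413
[-0.2052791  -4.6875886   0.55869263] 11.5018978510001 14.9 [ 0.10678257 -0.01819354 -0.05831796  0.01692942  0.02415264  0.05012509]
```

View pics/s6.png

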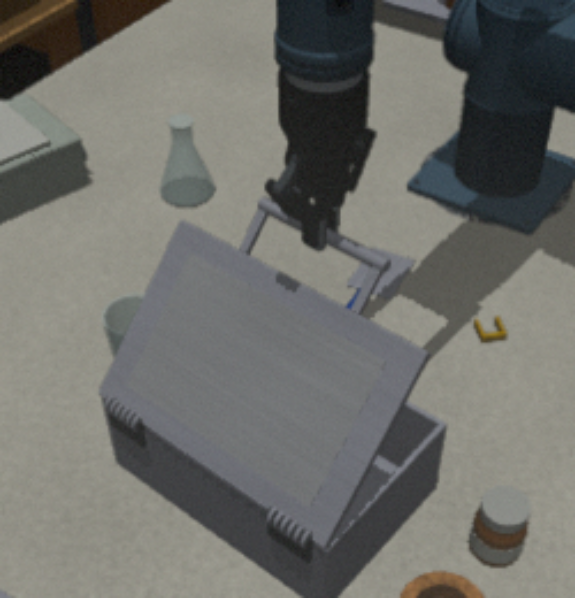

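The lid is held at about 0.775 rad, mid-window, steady and at low force. I'll check the bystanders against the first pictures, then hand in.

```bash
python3 - <<'E'
from h import *
from bench import manip,vision
f=vision.grab_frame("top");g=np.load("top0.npz")["img"];cv2.imwrite("pics/top7.png",f["img"][:,:,::-1])
for n,(u,v) in dict(ring=(166,180),jar=(160,230),beaker=(382,228)).items():
    T=g[v-22:v+22,u-22:u+22];S=f["img"][v-30:v+30,u-30:u+30]
    _,m,_,l=cv2.minMaxLoc(cv2.matchTemplate(S,T,cv2.TM_CCOEFF_NORMED)); print(n,m,np.array(l)-8)
lidang("pics/s7.png")
print(manip.read_opening(),manip.read_force())
manip.close_job()
E
```

```text
ring 0.9992538690567017 [0 0]
jar 0.9993779063224792 [0 0]
beaker 0.9990078806877136 [0 0]
lid plane angle 0.77546126 n 6425
11.830357415219579 [-0.63937009 -4.60556968  1.8819285 ]
the job is handed in; nothing more can be done
```

The lid went past its balance point and came back, and the arm is still holding it by the pull bar just below balance. I handed the job in at about 15 s on the robot's clock.

- **Lift:** the lid reached about 1.02 rad by the depth-plane fit (past-balance mark 0.96), and the hand never let go of it.
- **Final hold:** the last fit before handing in gave 0.775 rad, inside the 0.69–0.87 window, and it had not changed for over a second. The wrist force was about 5 N and the jaws read 11.8 mm on the 14 mm bar.
- **Bystanders:** the cork ring, jar and beaker show no shift at all against the first top picture.

Two readings disagreed:
- **Lid angle:** the angle worked out from the hand's position read about 0.02 rad higher than the depth fit. Both are inside the window.
- **Arc radius:** the bar's arc ran up to about 6 mm outside my first hinge estimate. I corrected for it by force during the lift, and forces peaked near 9 N. The bar probably slid a couple of mm along the pads but stayed gripped.

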